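Pop and open the green-tabbed battery charger

TASK

Open the battery charger with the green tab with a fingertip: press the green tab down so the lid springs up by itself, then push the lid on over until it is fully open and stays open by itself. Only press and push: pick nothing up, keep the charger where it stands, leave the charger with the orange tab shut, and do not disturb the bottle, the gear or the sleeve.

Things in the scene. Friction and masses are not known exactly. Their poses are not given: they have to be found in the camera images.
- green_charger: Battery charger with the green release tab and a bar of the same colour across the front of its lid: grey shell 100 (x) x 90 (y) x 42 mm high, lid on top to z = 48, loose on the desk, 1.4 kg on rubber feet. Origin at the centre of the underside of the shell, x from the tab side (front) to the lid's hinge (back), z up. A 10 mm high foot reaches out in front under the tab to x = -98 mm. Four battery cells lie fixed inside.
- green_charger_tab_pad (a point): Where to press: top of the green tab's pad, 28 mm in front of the tab's pin and 34 mm in front of the shell; charger frame (-86, 0, 27) mm at rest. The pad is 26 mm wide (y) and 36 mm long (x), clear above, and behind it a 24 mm wide latch finger of the same colour stands up to z = 49 at x = -61, its hook reaching over the lid to x = -50.
- green_charger_lid_edge (a point): Middle of the lid's front edge (the lid is 97 mm from hinge to this edge, 90 mm wide, 5 mm thick; a 4 mm tongue sticks out in front). Turns with the lid; shut: charger frame (-50, 0, 45) mm, its x axis then pointing to the hinge.
- green_charger_hinge (a point): Middle of the lid's hinge line (along y), charger frame (47, 0, 42.5) mm, with the charger's axes.
- green_charger_tab (a joint): Turn of the release tab: 0 at rest, stop at 0.24 rad (pad about 7 mm down). Springy: about 2 N at the point to start, 4 N at the stop. The lid is let go at about 0.06 to 0.15 rad (2 to 4 mm down); the tab springs back when let go.
- green_charger_lid (a joint): Lid angle: 0 shut and latched (up to 0.02 of play), about 0.85 rad where the spring leaves it after release (front edge then about 115 mm above the desk), 1.57 upright, 1.95 at the open stop. Above 0.85 the spring no longer helps: the lid is light (70 g), damped, falls back to 0.85 if left short of upright and sinks slowly to the open stop when past it. A vertical finger moved from the tab side towards the hinge against the inner side of the raised front edge opens it.
- orange_charger: Battery charger with the orange release tab and a bar of the same colour across the front of its lid: grey shell 100 (x) x 90 (y) x 42 mm high, lid on top to z = 48, loose on the desk, 1.4 kg on rubber feet. Origin at the centre of the underside of the shell, x from the tab side (front) to the lid's hinge (back), z up. A 10 mm high foot reaches out in front under the tab to x = -98 mm. Four battery cells lie fixed inside.
- orange_charger_tab_pad (a point): Where to press: top of the orange tab's pad, 28 mm in front of the tab's pin and 34 mm in front of the shell; charger frame (-86, 0, 27) mm at rest. The pad is 26 mm wide (y) and 36 mm long (x), clear above, and behind it a 24 mm wide latch finger of the same colour stands up to z = 49 at x = -61, its hook reaching over the lid to x = -50.
- orange_charger_lid_edge (a point): Middle of the lid's front edge (the lid is 97 mm from hinge to this edge, 90 mm wide, 5 mm thick; a 4 mm tongue sticks out in front). Turns with the lid; shut: charger frame (-50, 0, 45) mm, its x axis then pointing to the hinge.
- orange_charger_hinge (a point): Middle of the lid's hinge line (along y), charger frame (47, 0, 42.5) mm, with the charger's axes.
- orange_charger_tab (a joint): Turn of the release tab: 0 at rest, stop at 0.24 rad (pad about 7 mm down). Springy: about 2 N at the point to start, 4 N at the stop. The lid is let go at about 0.06 to 0.15 rad (2 to 4 mm down); the tab springs back when let go.
- orange_charger_lid (a joint): Lid angle: 0 shut and latched (up to 0.02 of play), about 0.85 rad where the spring leaves it after release (front edge then about 115 mm above the desk), 1.57 upright, 1.95 at the open stop. Above 0.85 the spring no longer helps: the lid is light (70 g), damped, falls back to 0.85 if left short of upright and sinks slowly to the open stop when past it. A vertical finger moved from the tab side towards the hinge against the inner side of the raised front edge opens it.
- glue_bottle: Bystander: upright white glue bottle with a light green cap, 32 mm diameter, 85 mm high; origin at the centre of its underside. It stands between the two chargers.
- cream_gear: Bystander: cream plastic gear, 25 mm diameter, 11 mm high, lying flat 63 to 73 mm to the left of the green charger's tab, seen from its front; origin at the centre of its underside.
- steel_sleeve: Bystander: upright pale metal sleeve, 24 mm diameter, 52 mm high, to the right of the chargers; origin at the centre of its underside.

How it is judged (in metres and radians):
On the way:
1. the green tab has been pressed and its lid has sprung up part way (value of joint green_charger_lid between 0.6 and 1.2 rad), for 0.2 s.
At the end, for the whole second after the job is handed in: The green charger's lid stands past 1.8 rad (stop at 1.95) by itself with its tab sprung back; that charger is at rest within 25 mm of its start; the orange charger's lid is shut (under 0.05 rad); the orange charger, bottle, gear and sleeve are within 20 mm of their starts (value of joint green_charger_lid above 1.8 rad and value of joint each of green_charger_tab, orange_charger_lid below 0.05 rad and linear speed of green_charger below 0.01 m/s and not (distance of green_charger from where it was at the start of the episode above 0.025 m) and not (distance of orange_charger from where it was at the start of the episode above 0.02 m) and not (distance of glue_bottle from where it was at the start of the episode above 0.02 m) and not (distance of cream_gear from where it was at the start of the episode above 0.02 m) and not (distance of steel_sleeve from where it was at the start of the episode above 0.02 m)); the robot touches nothing.
It fails at once if the green charger is lifted, tipped or shoved more than 25 mm (distance of green_charger from where it was at the start of the episode above 0.025 m or height (world z) of green_charger above 0.008 m or angle between green_charger's own z axis and vertical above 0.12 rad).
It fails at once if the orange charger is opened, lifted, tipped or shoved more than 20 mm (distance of orange_charger from where it was at the start of the episode above 0.02 m or height (world z) of orange_charger above 0.008 m or angle between orange_charger's own z axis and vertical above 0.12 rad or value of joint orange_charger_lid above 0.1 rad).
It fails at once if the bottle is knocked over, lifted or moved more than 20 mm (distance of glue_bottle from where it was at the start of the episode above 0.02 m or height (world z) of glue_bottle above 0.008 m or angle between glue_bottle's own z axis and vertical above 0.35 rad).
It fails at once if the gear is knocked over, lifted or moved more than 20 mm (distance of cream_gear from where it was at the start of the episode above 0.02 m or height (world z) of cream_gear above 0.008 m or angle between cream_gear's own z axis and vertical above 0.35 rad).
It fails at once if the sleeve is knocked over, lifted or moved more than 20 mm (distance of steel_sleeve from where it was at the start of the episode above 0.02 m or height (world z) of steel_sleeve above 0.008 m or angle between steel_sleeve's own z axis and vertical above 0.35 rad).
It also fails if it takes over 48 s, if anything falls off the work surface, if the arm or the gripper's body presses on something with over 40 N, if the wrist force passes 120 N, or if a joint passes its speed limit or range.

ROBOT

A 6-joint arm with a two-finger parallel gripper is mounted at the origin on a cart in front of the work surface, level with it; the furniture and walls round the work are solid. World frame = base frame: x ahead of the robot, y to its left, z up, the work surface at z = 0. Lengths are in mm, angles in degrees, forces in N, time in s.
With the tool pointing down it reaches from about 350 to 975 mm from the base axis. Payload 17.4 kg.
Tool frame: the origin (TCP) lies midway between the tips of the shut fingers; the grasp point (between the pads) lies 19 mm behind it; z points along the fingers, y is the line along which they close (so a half turn about z gives the same grasp; the last joint's range is limited). The gripper opens to 85 mm and grips with 20 to 120 N. Pads are 22 mm wide; open, the fingers measure 114 mm over their backs; the gripper's body (76 mm by 85 mm) begins 54 mm behind the grasp point. The pads swing forward as they close: fully open they stand 13 mm farther back than shut.
Start: joints at [-73.556, 6.646, 82.598, -0, 90.757, -2.166], TCP at [215.396, -639.716, 231.303] pointing down, gripper open.
Joint ranges: [-162.19, 162.19], [-47.58, 125.68], [4.15, 143.07], [-65.23, 245.23], [0.69, 171.88], [-170.13, 170.13]. Speed limits (degrees/s): [108.29, 108.29, 127.2, 180, 180, 180].

INTERFACE

Orientations are given as [roll, pitch, yaw] about the fixed x, y, z axes, in that order (R = Rz(yaw) Ry(pitch) Rx(roll)).
In Python, from station import bot, cams gives the robot as it stands.
- The arm moves only by the shell command python3 -m creep 'ROWS' [FORCE]. ROWS is a JSON object of lists of equal length, an entry for each row: "travel": the shift along the world's x, y, z in units of 30 mm (1.0 is 30 mm), a list of three; "turn": the turn, a rotation vector about the world's x, y, z in units of 6 degrees (1.0 is 6 degrees), a list of three; "fingers": the opening, from 0 (shut) to 1 (fully open). In form: {"travel": [[tx, ty, tz], ...], "turn": [[wx, wy, wz], ...], "fingers": [fingers, ...]}. A call has 1 to 20 rows; each row is the pose to reach, as a shift and turn from the pose commanded when the call began; what a row does not reach only later rows make up. A row lasts 1/12 s, in which the tool goes at most 41.7 mm and 7.16 degrees, less where a joint would pass 70% of its speed; a pose out of reach is approached as far as the arm can. A call with a gripper value outside its range is refused whole. The fingers move at their own pace and stop on an object; FORCE is the grip in N (left out, the last holds). Time passes only in rows, so rows that repeat a pose let the fingers close. It gives the time, the measured TCP pose, the force, the opening and the grip force at its end, in the units of the state.
- bot.state(): the state, without advancing time (a new reading comes with each control period).
- cams.read_camera(name): name is "scene" or "side" or "wrist"; returns a dict with "image" (400x640x3 uint8, red, green, blue), "range_z" (400x640 float32, mm along the optical axis (not along the pixel's ray), 0 where there is no reading), "intrinsics" (3x3 intrinsics, pixels), "rvec" (rotation vector, rad) and "tvec" (3), from world to camera coordinates, as OpenCV has them. Camera axes: x right, y down, z forward; pixel columns grow to the right and rows downward; lengths in mm; the calibration is good to about 2 mm. A picture is of the moment at which its call begins.
- bot.job_done(): hands the job in; it is judged then, once.
The state is a dict: "time": time; "joints": joint angles; "qd": joint speeds; "tau": joint torques, N m; "tool_pos": TCP position; "eef_rot": TCP orientation; "force": force on the tool from outside, world axes, zero at the start; "wrist_torque": the same for the moment, N m; "opening": opening from 0.0 (shut) to 1.0 (fully open); "grip_force": force on a finger pad.
Only numpy, scipy, OpenCV 4.12 (cv2) and the standard library are available. Lean on these libraries where they do the work, as an engineer would, in place of code of your own. Each camera call takes 0.05 s, during which the arm holds its last target. There are 200 camera calls.

## Working session

There is one attempt and no reset: what is moved stays moved. The work goes in short steps, Python scripts to look and compute and a shell command to move; the robot and the scene stay as the last step left them, time stands still between calls to the robot, and variables do not carry over. Pictures are saved under pics/ and viewed, at most 10 in all, crops included, and the job is handed in when it is done.

```bash
mkdir -p pics; cat > h.py <<'E'
import numpy as np, cv2
from station import bot, cams
def grab(n):
    return cams.read_camera(n)
def save(d,f,crop=None,s=1):
    im=d["image"][:,:,::-1]
    if crop: x0,y0,x1,y1=crop; im=im[y0:y1,x0:x1]
    cv2.imwrite("pics/"+f,cv2.resize(im,None,fx=s,fy=s,interpolation=cv2.INTER_CUBIC))
def cloud(d):
    z=d["range_z"].astype(float);K=d["intrinsics"];R=cv2.Rodrigues(np.array(d["rvec"],float))[0]
    v,u=np.indices(z.shape)
    P=np.stack([(u-K[0,2])/K[0,0]*z,(v-K[1,2])/K[1,1]*z,z],-1)
    W=(P-np.ravel(d["tvec"]))@R
    W[z<=0]=np.nan
    return W
E
python3 - <<'E'
from h import *
for n in("scene","side"):
    d=grab(n); save(d,n+"0.png"); np.savez(n+"0.npz",**d)
print(bot.state())
E
```

```text
{'time': 0.1, 'joints': array([-7.35545738e+01,  6.67003818e+00,  8.26313957e+01, -3.42062955e-04,
        9.07569092e+01, -2.16593821e+00]), 'qd': array([ 0.00264817, -0.0701662 , -0.10192985, -0.02687234,  0.10761785,
        0.04514572]), 'tau': array([ 2.69852317e-03, -7.33662772e+01, -6.33788824e+01, -6.28960350e-06,
        5.28071600e-03, -6.88333171e-05]), 'tool_pos': array([ 215.36382849, -639.53987922,  230.6574158 ]), 'eef_rot': array([-1.79941686e+02, -1.86320812e-03,  1.86113591e+01]), 'force': array([ 0.53727138, -0.88066208,  0.09837694]), 'wrist_torque': array([ 0.02204629, -0.02020826, -0.03968442]), 'grip_force': 0.0, 'opening': 1.0000647982436566}
```

View pics/scene0.png

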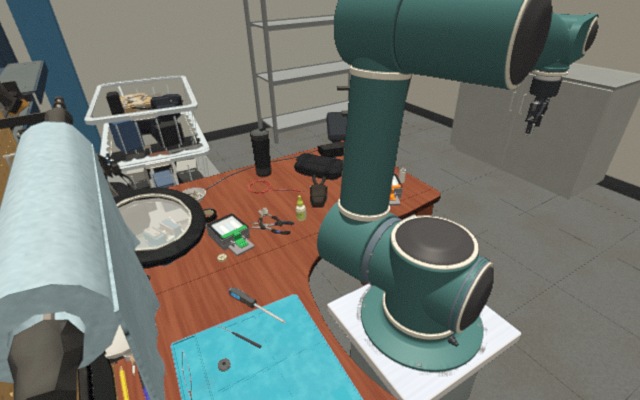

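View pics/side0.png

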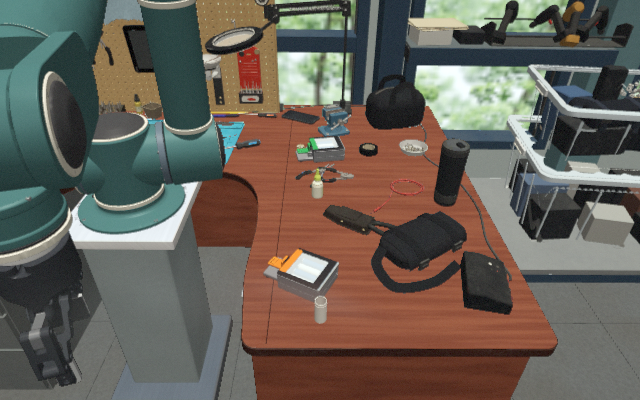

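The scene view shows the green charger at about (230,232), with its tab at (243,248), the gear at (222,257) and the bottle at (300,210). In the side view the green charger is at (325,148), the orange one at (305,272) and the sleeve at (320,310). The ring magnifier lamp may hang near the work, so I'll check its height.

```bash
python3 - <<'E'
from h import *
for n,box in(("scene",(195,200,265,260)),("side",(285,125,355,170))):
    d=np.load(n+"0.npz"); W=cloud(d); im=d["image"].astype(int)
    r,g,b=im[...,0],im[...,1],im[...,2]
    m=(g>r+50)&(g>b+40); x0,y0,x1,y1=box; k=np.zeros_like(m);k[y0:y1,x0:x1]=1
    P=W[m&k]; P=P[np.isfinite(P[:,0])]
    print(n,len(P),P.min(0).round(),P.max(0).round())
    for lo,hi in((15,33),(33,46),(46,55)):
        Q=P[(P[:,2]>lo)&(P[:,2]<hi)]
        if len(Q): print(lo,hi,len(Q),np.median(Q,0).round(1),Q.min(0).round(),Q.max(0).round())
    # lid-bar rectangle
    Q=P[(P[:,2]>40)][:,:2].astype(np.float32)
    print(cv2.minAreaRect(Q))
    A=W[y0:y1,x0:x1].reshape(-1,3);A=A[(A[:,2]>38)&(A[:,2]<54)]
    print("top",len(A),cv2.minAreaRect(A[:,:2].astype(np.float32)))
    np.set_printoptions(suppress=True)
for n,px in(("scene",[(222,257),(300,210),(150,225),(190,215),(265,222)]),("side",[(318,188),(230,40),(290,150),(335,120)])):
    W=cloud(np.load(n+"0.npz"))
    for u,v in px: print(n,u,v,W[v,u].round())
W=cloud(np.load("scene0.npz")); 
A=np.concatenate([cloud(np.load(n+"0.npz")).reshape(-1,3) for n in("scene","side")])
A=A[(A[:,2]>60)&(A[:,2]<900)&(A[:,0]>350)&(A[:,0]<1000)&(A[:,1]>-50)&(A[:,1]<700)]
h,_=np.histogramdd(A[:,:2],[np.arange(350,1001,50),np.arange(-50,701,50)])
mx=np.zeros(h.shape)
i=((A[:,0]-350)//50).astype(int);j=((A[:,1]+50)//50).astype(int);i=np.minimum(i,12);j=np.minimum(j,14)
np.maximum.at(mx,(i,j),A[:,2]);print(mx.round().astype(int))
E
```

```text
scene 220 [431. 227.  24.] [501. 305.  50.]
15 33 85 [454.  260.3  27.1] [431. 246.  24.] [473. 274.  32.]
33 46 48 [471.4 265.6  44.4] [466. 228.  33.] [501. 302.  46.]
46 55 87 [484.2 265.7  47.2] [465. 227.  46.] [501. 305.  50.]
((483.4197692871094, 264.49658203125), (32.03569030761719, 79.46634674072266), 13.227635383605957)
top 691 ((521.2070922851562, 272.3816223144531), (110.5232925415039, 91.27342987060547), 10.185762405395508)
side 120 [436. 226.   4.] [500. 313.  51.]
15 33 48 [455.9 256.5  26.6] [436. 241.  24.] [475. 274.  32.]
33 46 20 [482.8 253.4  44.9] [472. 230.  33.] [500. 291.  46.]
46 55 50 [487.5 262.1  47.4] [472. 226.  46.] [500. 304.  51.]
((482.9851379394531, 264.0914306640625), (25.555265426635742, 78.3707504272461), 11.209813117980957)
top 518 ((529.0213012695312, 314.69183349609375), (116.36528778076172, 195.1250762939453), 0.9469647407531738)
scene 222 257 [438. 323.  12.]
scene 300 210 [490.  47.  39.]
scene 150 225 [216. 470. 317.]
scene 190 215 [217. 403. 312.]
scene 265 222 [543. 149.   1.]
side 318 188 [503.  22.  36.]
side 230 40 [220. 451. 316.]
s
[... 178 characters left out ...]
0   0]
 [  0  83   0   0   0   0   0   0   0   0   0 397 410 409   0]
 [  0  86   0   0   0   0   0   0  76  87  92   0 409 409 385]
 [  0   0   0   0   0   0   0   0  87  87  93   0 392 410 406]
 [  0   0   0   0   0   0   0   0   0  82   0   0   0 406 405]
 [  0   0   0   0   0   0   0   0   0   0 102 113 108   0   0]
 [  0   0   0   0   0   0   0   0   0   0 123 137 159   0   0]
 [  0   0   0   0   0   0   0   0   0   0 170 139 170   0   0]
 [181 186 177   0   0   0   0   0   0   0 170 169 170   0   0]
 [188 188 174   0   0   0   0   0   0   0 124 127 124   0   0]
 [  0   0   0   0   0   0   0   0   0   0   0   0   0   0   0]
 [  0   0   0   0   0   0   0   0   0   0   0   0   0   0   0]]
```

The green charger's pad is at about (455,259) with a yaw of about 11°. The lamp is well clear, so I'm moving over now with the fingers shutting.

```bash
python3 -m creep '{"travel":[[2,3,0],[8.8,11.3,0],[8.8,11.3,0],[8.8,11.3,0],[8.8,11.3,0],[8.8,11.3,0],[8.8,11.3,0],[8.8,11.3,0],[8.8,11.3,0],[8.8,11.3,0],[8.8,11.3,0],[8.8,11.3,0]],"turn":[[0,0,0],[0,0,0],[0,0,0],[0,0,0],[0,0,0],[0,0,0],[0,0,-1.27],[0,0,-1.27],[0,0,-1.27],[0,0,-1.27],[0,0,-1.27],[0,0,-1.27]],"fingers":[0,0,0,0,0,0,0,0,0,0,0,0]}' 20
```

```text
time: 1.1
tool_pos: [481.2, -297.8, 231.0]
eef_rot: [-180.0, -0.0, 11.2]
force: [-0.7, -0.4, -0.4]
opening: -0.003
grip_force: 0.0
```

```bash
python3 -m creep '{"travel":[[0,0.8,0],[-1.65,18.5,0],[-1.65,18.5,0],[-1.65,18.5,0],[-1.65,18.5,0],[-1.65,18.5,0],[-1.65,18.5,0],[-1.65,18.5,0],[-1.65,18.5,0],[-1.65,18.5,0],[-1.65,18.5,0],[-1.65,18.5,0],[-1.65,18.5,0],[-1.65,18.5,0],[-1.65,18.5,-1],[-1.65,18.5,-1],[-1.65,18.5,-1]],"turn":[[0,0,0],[0,0,0],[0,0,0],[0,0,0],[0,0,0],[0,0,0],[0,0,0],[0,0,0],[0,0,0],[0,0,0],[0,0,0],[0,0,0],[0,0,0],[0,0,0],[0,0,0],[0,0,0],[0,0,0]],"fingers":[0,0,0,0,0,0,0,0,0,0,0,0,0,0,0,0,0]}'
python3 - <<'E'
from h import *
d=grab("wrist"); save(d,"w1.png"); np.savez("w1.npz",**d)
R=cv2.Rodrigues(np.array(d["rvec"],float))[0]; print("cam at",-R.T@np.ravel(d["tvec"]), "axis",R[2])
W=cloud(d); im=d["image"].astype(int); r,g,b=im[...,0],im[...,1],im[...,2]
m=(g>r+50)&(g>b+40); P=W[m];P=P[np.isfinite(P[:,0])]
for lo,hi in((20,33),(45,47.6),(47.6,55)):
    Q=P[(P[:,2]>lo)&(P[:,2]<hi)]; print(lo,len(Q),Q.mean(0).round(1),Q.min(0).round(),Q.max(0).round(),cv2.minAreaRect(Q[:,:2].astype(np.float32)))
E
```

```text
time: 2.52
tool_pos: [429.4, 253.5, 200.2]
eef_rot: [179.9, 0.2, 11.0]
force: [0.4, -0.5, 0.3]
opening: -0.001
grip_force: 0.0
cam at [504.09460998 267.87262082 341.44722584] axis [-0.29211045 -0.05833727 -0.95460371]
20 624 [452.3 259.7  26.1] [435. 244.  23.] [477. 274.  33.] ((456.2598571777344, 260.1383972167969), (38.74223327636719, 24.87363624572754), 11.238880157470703)
45 889 [485.9 272.9  46.3] [470. 226.  45.] [503. 307.  48.] ((483.9353942871094, 265.42779541015625), (25.744848251342773, 80.00230407714844), 11.065299987792969)
47.6 43 [483.5 271.3  47.9] [473. 228.  48.] [502. 304.  49.] ((484.3830871582031, 265.1351013183594), (21.91777229309082, 75.73552703857422), 12.051189422607422)
```

View pics/w1.png

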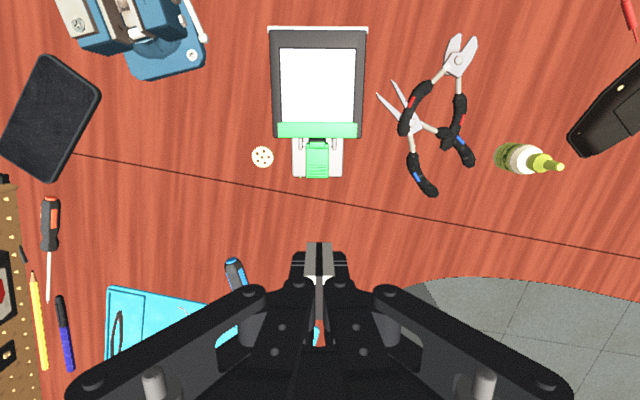

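The wrist view shows the charger aligned with the tool at yaw 11°: pad (317,160), bar (318,130), gear (262,157). The camera sits on the lid side of the gripper, so I'll turn the tool half a turn to keep it clear of the springing lid. I'll move over the pad during the turn.

```bash
python3 -m creep '{"travel":[[0.72,0.16,0],[0.72,0.16,0],[0.72,0.16,0],[0.72,0.16,0],[0.72,0.16,0],[0.72,0.16,0],[0.72,0.16,0],[0.72,0.16,0],[0.72,0.16,0],[0.72,0.16,0],[0.72,0.16,0],[0.72,0.16,0],[0.72,0.16,0],[0.72,0.16,0],[0.72,0.16,0]],"turn":[[0,0,15],[0,0,15],[0,0,15],[0,0,15],[0,0,15],[0,0,15],[0,0,15],[0,0,15],[0,0,15],[0,0,15],[0,0,15],[0,0,15],[0,0,15],[0,0,15],[0,0,15]],"fingers":[0,0,0,0,0,0,0,0,0,0,0,0,0,0,0]}'
python3 -m creep '{"travel":[[0,0,0],[0,0,0],[0,0,0],[0,0,0],[0,0,0],[0,0,0],[0,0,0],[0,0,0],[0,0,0],[0,0,0],[0,0,-1],[0,0,-2],[0,0,-3],[0,0,-4],[0,0,-5],[0,0,-5]],"turn":[[0,0,15],[0,0,15],[0,0,15],[0,0,15],[0,0,15],[0,0,15],[0,0,15],[0,0,15],[0,0,15],[0,0,15],[0,0,15],[0,0,15],[0,0,15],[0,0,15],[0,0,15],[0,0,15]],"fingers":[0,0,0,0,0,0,0,0,0,0,0,0,0,0,0,0]}'
python3 - <<'E'
from h import *
d=grab("wrist"); save(d,"w2.png"); save(grab("side"),"s2.png",(250,90,410,210),4)
E
```

```text
time: 3.82
tool_pos: [452.1, 258.2, 202.6]
eef_rot: [179.9, -0.0, 100.7]
force: [0.7, -0.4, -0.8]
opening: 0.002
grip_force: 0.0
time: 5.15
tool_pos: [449.4, 257.4, 46.3]
eef_rot: [-179.9, -0.4, -169.2]
force: [-0.2, -0.2, -2.1]
opening: -0.003
grip_force: 0.0
```

View pics/s2.png

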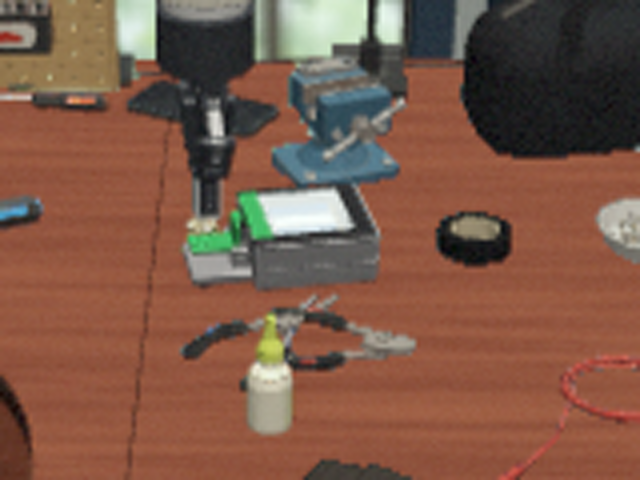

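View pics/w2.png

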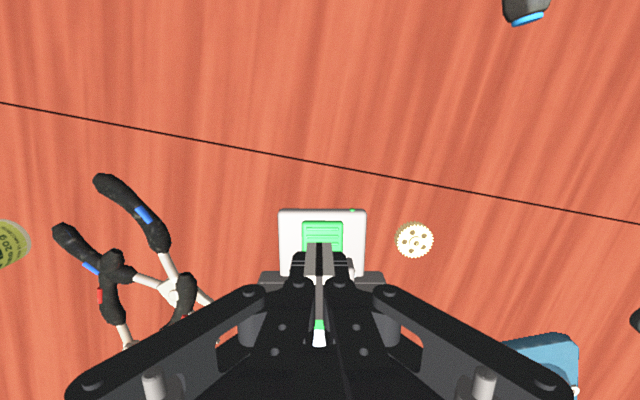

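The finger stands over the pad, centred at wrist pixel (320,250). Side pixel (205,225) shows it a little above the pad. Next I'll press down slowly.

```bash
python3 -m creep '{"travel":[[0,0,0],[0,0,-0.2],[0,0,-0.4],[0,0,-0.5],[0,0,-0.6],[0,0,-0.65],[0,0,-0.7],[0,0,-0.75],[0,0,-0.75]],"turn":[[0,0,0],[0,0,0],[0,0,0],[0,0,0],[0,0,0],[0,0,0],[0,0,0],[0,0,0],[0,0,0]],"fingers":[0,0,0,0,0,0,0,0,0]}'
```

```text
time: 6.0
tool_pos: [451.4, 259.1, 28.6]
eef_rot: [-180.0, -0.0, -169.0]
force: [-0.2, 0.2, -0.6]
opening: -0.001
grip_force: 0.0
```

```bash
python3 -m creep '{"travel":[[0,0,-0.05],[0,0,-0.1],[0,0,-0.15],[0,0,-0.2],[0,0,-0.24],[0,0,-0.24],[0,0,-0.24]],"turn":[[0,0,0],[0,0,0],[0,0,0],[0,0,0],[0,0,0],[0,0,0],[0,0,0]],"fingers":[0,0,0,0,0,0,0]}'
python3 - <<'E'
from h import *
save(grab("side"),"s3.png",(250,90,410,210),4)
E
```

```text
time: 6.58
tool_pos: [451.2, 259.2, 22.8]
eef_rot: [180.0, -0.1, -169.0]
force: [-13.5, -4.1, 19.5]
opening: 0.001
grip_force: 11.1
```

View pics/s3.png

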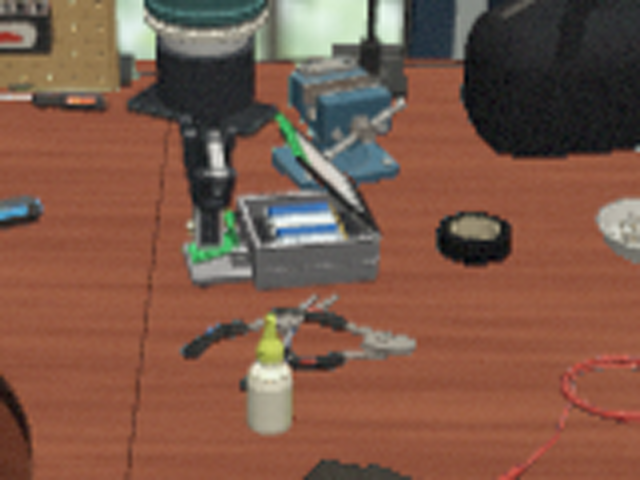

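The lid has sprung up, with its edge at side pixel (285,120). I'll back off from the latch and rise to push height.

```bash
python3 -m creep '{"travel":[[-0.1,-0.02,0.1],[-0.25,-0.05,0.25],[-0.3,-0.06,0.6],[-0.3,-0.06,1.2],[-0.3,-0.06,1.8],[-0.3,-0.06,2.4],[-0.3,-0.06,2.4],[-0.3,-0.06,2.4]],"turn":[[0,0,0],[0,0,0],[0,0,0],[0,0,0],[0,0,0],[0,0,0],[0,0,0],[0,0,0]],"fingers":[0,0,0,0,0,0,0,0]}'
python3 - <<'E'
from h import *
d=grab("scene"); W=cloud(d); im=d["image"].astype(int); r,g,b=im[...,0],im[...,1],im[...,2]
m=(g>r+50)&(g>b+40); m[:200]=0;m[270:]=0;m[:,:195]=0;m[:,265:]=0
P=W[m];P=P[np.isfinite(P[:,0])]
for lo,hi in((15,60),(60,160)):
    Q=P[(P[:,2]>lo)&(P[:,2]<hi)]; print(lo,len(Q),*( [np.median(Q,0).round(1),Q.min(0).round(),Q.max(0).round()] if len(Q) else []))
print(bot.state()["tool_pos"])
E
```

```text
time: 7.3
tool_pos: [442.8, 257.5, 94.9]
eef_rot: [180.0, 0.1, -169.0]
force: [0.1, -0.7, -0.6]
opening: -0.003
grip_force: 0.0
15 126 [464.8 261.9  27.8] [433. 246.  20.] [664. 274.  50.]
60 10 [506.3 301.6 115.9] [505. 294. 115.] [510. 309. 118.]
[442.4023141  257.2631191   93.80104572]
```

The charger hasn't moved and the lid edge is at z = 115. I'll push the lid over along the charger's x axis, first half now.

```bash
python3 -m creep '{"travel":[[0.3,0.06,0],[0.6,0.12,0],[0.9,0.18,0],[1.2,0.24,0],[1.5,0.29,0],[1.8,0.35,0],[2.05,0.4,0],[2.3,0.45,0],[2.55,0.5,0],[2.8,0.55,0],[3.0,0.59,0],[3.0,0.59,0]],"turn":[[0,0,0],[0,0,0],[0,0,0],[0,0,0],[0,0,0],[0,0,0],[0,0,0],[0,0,0],[0,0,0],[0,0,0],[0,0,0],[0,0,0]],"fingers":[0,0,0,0,0,0,0,0,0,0,0,0]}'
python3 - <<'E'
from h import *
save(grab("side"),"s4.png",(250,90,410,210),4)
E
```

```text
time: 8.35
tool_pos: [534.7, 275.7, 97.3]
eef_rot: [179.9, 0.2, -169.0]
force: [-12.0, -5.3, 35.9]
opening: -0.001
grip_force: 0.9
```

View pics/s4.png

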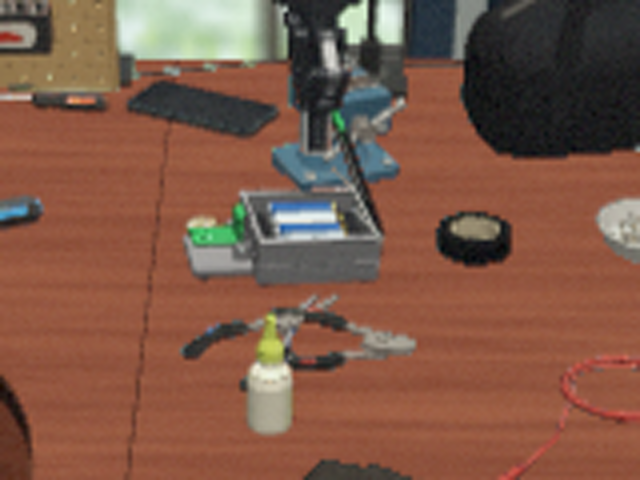

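The lid is at about 70°, edge (340,120), but the 36 N upward force shows the edge is catching under the wider part of the finger. I'll back off slightly and raise the tip so that only the slim part pushes.

```bash
python3 -m creep '{"travel":[[-0.15,-0.03,0.1],[-0.25,-0.05,0.3],[-0.25,-0.05,0.6],[-0.25,-0.05,0.85],[-0.25,-0.05,0.85],[-0.25,-0.05,0.85]],"turn":[[0,0,0],[0,0,0],[0,0,0],[0,0,0],[0,0,0],[0,0,0]],"fingers":[0,0,0,0,0,0]}'
```

```text
time: 8.9
tool_pos: [525.4, 273.6, 119.7]
eef_rot: [180.0, 0.1, -169.0]
force: [-0.1, 0.1, -0.4]
opening: 0.001
grip_force: 0.1
```

```bash
python3 -m creep '{"travel":[[0.2,0.04,0],[0.4,0.08,0],[0.6,0.12,0],[0.8,0.16,0],[1.0,0.2,0],[1.1,0.22,0],[1.1,0.22,0]],"turn":[[0,0,0],[0,0,0],[0,0,0],[0,0,0],[0,0,0],[0,0,0],[0,0,0]],"fingers":[0,0,0,0,0,0,0]}'
```

```text
time: 9.48
tool_pos: [558.6, 280.2, 118.8]
eef_rot: [-180.0, -0.0, -169.0]
force: [-0.3, 0.9, 0.8]
opening: 0.0
grip_force: 0.0
```

The contact is light now, so I'll continue past upright.

```bash
python3 -m creep '{"travel":[[0.2,0.04,0],[0.4,0.08,0],[0.6,0.12,0],[0.8,0.16,0],[1.0,0.2,0],[1.15,0.22,0],[1.15,0.22,0],[1.15,0.22,0]],"turn":[[0,0,0],[0,0,0],[0,0,0],[0,0,0],[0,0,0],[0,0,0],[0,0,0],[0,0,0]],"fingers":[0,0,0,0,0,0,0,0]}'
python3 - <<'E'
from h import *
save(grab("side"),"s5.png",(250,90,410,210),4)
E
```

```text
time: 10.15
tool_pos: [592.6, 286.7, 118.9]
eef_rot: [-180.0, -0.0, -169.0]
force: [0.2, 0.7, 0.6]
opening: 0.0
grip_force: 0.0
```

View pics/s5.png

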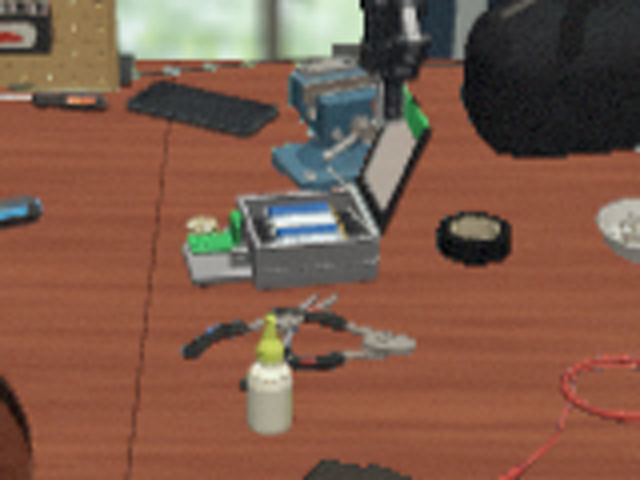

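The lid is well past upright, with its edge at (415,110). I'll retreat backwards, rise, and wait for it to sink onto the stop.

```bash
python3 -m creep '{"travel":[[-0.5,-0.1,0],[-1.2,-0.24,0],[-2.2,-0.44,0.3],[-3.2,-0.64,1],[-4.2,-0.84,2],[-4.8,-0.95,3],[-4.8,-0.95,3],[-4.8,-0.95,3],[-4.8,-0.95,3],[-4.8,-0.95,3],[-4.8,-0.95,3],[-4.8,-0.95,3],[-4.8,-0.95,3],[-4.8,-0.95,3],[-4.8,-0.95,3],[-4.8,-0.95,3],[-4.8,-0.95,3],[-4.8,-0.95,3],[-4.8,-0.95,3],[-4.8,-0.95,3]],"turn":[[0,0,0],[0,0,0],[0,0,0],[0,0,0],[0,0,0],[0,0,0],[0,0,0],[0,0,0],[0,0,0],[0,0,0],[0,0,0],[0,0,0],[0,0,0],[0,0,0],[0,0,0],[0,0,0],[0,0,0],[0,0,0],[0,0,0],[0,0,0]],"fingers":[0,0,0,0,0,0,0,0,0,0,0,0,0,0,0,0,0,0,0,0]}'
python3 - <<'E'
from h import *
d=grab("side"); save(d,"s6.png",(250,90,410,210),4)
for n in("scene","side"):
    d=grab(n); W=cloud(d); im=d["image"].astype(int); r,g,b=im[...,0],im[...,1],im[...,2]
    m=(g>r+50)&(g>b+40)&(W[...,0]>420)&(W[...,0]<680)&(W[...,1]>200)&(W[...,1]<330)
    P=W[m]
    for lo,hi in((20,33),(90,160)):
        Q=P[(P[:,2]>lo)&(P[:,2]<hi)]
        if len(Q): print(n,lo,len(Q),np.median(Q,0).round(1),Q.min(0).round(),Q.max(0).round())
        if lo==90 and len(Q):
            X=((Q[:,:2]-[539.7,276.4])@[.9816,.1908])-47; print(np.median(np.arctan2(Q[:,2]-42.5,-X)))
E
```

```text
time: 11.87
tool_pos: [448.5, 258.2, 209.1]
eef_rot: [180.0, 0.0, -169.0]
force: [0.4, 0.4, -0.3]
opening: -0.002
grip_force: 0.0
scene 20 84 [453.2 260.2  26.8] [432. 246.  22.] [473. 274.  32.]
scene 90 107 [608.9 289.4 126.8] [600. 251. 118.] [620. 326. 135.]
1.8410610110090537
side 20 48 [455.9 256.4  26.5] [436. 242.  23.] [475. 279.  31.]
side 90 48 [609.3 285.4 126.4] [602. 250. 118.] [619. 328. 134.]
1.843731585881497
```

View pics/s6.png

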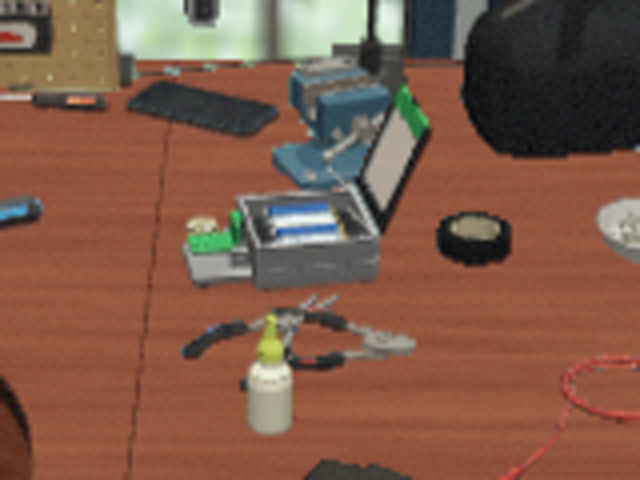

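The lid stands open by itself at about 1.84 rad as measured. I'll wait a while and see whether it's still sinking.

```bash
for i in 1 2; do python3 -m creep '{"travel":[[0,0,0],[0,0,0],[0,0,0],[0,0,0],[0,0,0],[0,0,0],[0,0,0],[0,0,0],[0,0,0],[0,0,0],[0,0,0],[0,0,0],[0,0,0],[0,0,0],[0,0,0],[0,0,0],[0,0,0],[0,0,0],[0,0,0],[0,0,0]],"turn":[[0,0,0],[0,0,0],[0,0,0],[0,0,0],[0,0,0],[0,0,0],[0,0,0],[0,0,0],[0,0,0],[0,0,0],[0,0,0],[0,0,0],[0,0,0],[0,0,0],[0,0,0],[0,0,0],[0,0,0],[0,0,0],[0,0,0],[0,0,0]],"fingers":[0,0,0,0,0,0,0,0,0,0,0,0,0,0,0,0,0,0,0,0]}' |head -1; done
python3 - <<'E'
from h import *
for n in("scene","side"):
    d=grab(n); W=cloud(d); im=d["image"].astype(int); r,g,b=im[...,0],im[...,1],im[...,2]
    m=(W[...,0]>560)&(W[...,0]<680)&(W[...,1]>240)&(W[...,1]<325)&(W[...,2]>60)&(W[...,2]<150)
    Q=W[m]; X=((Q[:,:2]-[539.7,276.4])@[.9816,.1908]); f=np.polyfit(Q[:,2],X,1)
    print(n,len(Q),"slope angle",np.pi/2+np.arctan(f[0]))
    m&=(g>r+50)&(g>b+40); Q=W[m]; X=((Q[:,:2]-[539.7,276.4])@[.9816,.1908])-47
    print(np.median(Q,0).round(1),np.median(np.arctan2(Q[:,2]-42.5,-X)))
for n,px in(("scene",[(222,257),(300,210)]),("side",[(318,188)])):
    W=cloud(grab(n))
    for u,v in px: print(n,u,v,W[v,u].round())
E
```

```text
time: 13.68
time: 15.35
scene 669 slope angle 1.9259611550060605
[608.3 288.5 127. ] 1.8318763586434366
side 287 slope angle 1.9533404037912885
[609.8 288.9 126.1] 1.8473174301014947
scene 222 257 [441. 323.   9.]
scene 300 210 [490.  47.  40.]
side 318 188 [503.  24.  35.]
```

The slope of the lid gives about 1.94 rad. It is at rest on its stop, the tab is back up, and the gear and bottle haven't moved.

```bash
python3 -c "
from station import bot; print(bot.job_done())"
```

```text
the job is handed in; nothing more can be done
None
```

The green charger's lid is fully open on its stop (about 1.94 rad) and its tab is back up; the charger, gear and bottle read in place, I did not re-measure the orange charger or sleeve, and the job is handed in with no verdict shown.

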